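Gather terminal blocks in the tote's corner

ROBOT

A 7-joint arm with a two-finger parallel gripper is mounted at the origin on a cart in front of the work surface, level with it; the furniture and walls round the work are solid. World frame = base frame: x ahead of the robot, y to its left, z up, the work surface at z = 0. Lengths are in m, angles in rad, forces in N, time in s.
With the tool pointing down it reaches from about 0.425 to 0.875 m from the base axis. Payload 4.7 kg.
Tool frame: the origin (TCP) lies at the very end of the fingers, on their centre line; the grasp point (between the pads) lies 19 mm behind it; z points along the fingers, y is the line along which they close (so a half turn about z gives the same grasp; the last joint's range is limited). The gripper opens to 87 mm and grips with 3 to 60 N. Pads are 19 mm wide; open, the fingers measure 117 mm over their backs; the gripper's body (75 mm by 190 mm) begins 51 mm behind the grasp point.
Start: joints at [-1.284, 0.321, -0.07, 1.45, 0.023, 1.371, -0.057], TCP at [0.175, 0.626, 0.223] pointing down, gripper open.
Joint ranges: [-2.86, 2.86], [-0.3, 2.09], [-1.38, 1.24], [0.06, 2.45], [-1.56, 4.7], [0.09, 2.05], [-2.69, 2.69]. Speed limits (rad/s): [2.57, 2.57, 3.14, 3.14, 3.14, 3.14, 3.14].

INTERFACE

Orientations are given as a rotation vector (axis times angle).
In Python, from bench import ctrl, vision gives the robot as it stands.
- The arm moves only by the tool jog_arm, never from a script. Its argument "increments" is a list of rows, each an object of numbers: "tx", "ty", "tz": the shift along the tool's x, y, z in mm; "wx", "wy", "wz": the turn, a rotation vector about the tool's x, y, z in rad; "gripper": the opening, from 0 (shut) to 1 (fully open). In form: [{"tx": .., "ty": .., "tz": .., "wx": .., "wy": .., "wz": .., "gripper": ..}, ...]. A call has exactly 5 rows; each row is the pose to reach, as a shift and turn from the pose commanded when the call began, along the tool's axes at that moment; what a row does not reach only later rows make up. A row lasts 1/12 s, in which the tool goes at most 41.7 mm and 7.16 degrees, less where a joint would pass 70% of its speed; a pose out of reach is approached as far as the arm can. A call with a gripper value outside its range is refused whole. The fingers move at their own pace and stop on an object; "grip_force" is the grip in N (left out, the last holds). Time passes only in rows, so rows that repeat a pose let the fingers close, or fill a call up. It gives the time, the measured TCP pose, the force, the opening and the grip force at its end, in the units of the state.
- ctrl.get_state(): the state, without advancing time (a new reading comes with each control period).
- vision.get_image(name): name is "scene" or "top" or "wrist"; returns a dict with "color" (420x560x3 uint8, blue, green, red), "fx", "fy", "cx", "cy" (pixels), "k1" (the pictures are not rectified: a ray, as slopes to the right and down, at radius r is drawn at 1 + k1 r^2 times it, then the intrinsics apply), "extrinsics" (4x4, takes a point from world to camera coordinates). Camera axes: x right, y down, z forward; pixel columns grow to the right and rows downward; lengths in m; the calibration is good to about 2 mm. A picture is of the moment at which its call begins. There is no depth.
- ctrl.close_job(): hands the job in; it is judged then, once.
Trained networks look in the newest picture that a camera, given by its name, has taken for a name from the list of things; names that differ only in an ending like _2 or _b are one class to them, and where a whole thing is asked for, a point or a joint stands for the part that bears it (a point fixed in the world has none). Each returns a list of dicts, best first, with "conf" (0 to 1); they miss things now and then, are a little off and sometimes report something else, mostly with a low value. They report only what shows in the picture. A call takes as long as a camera call.
- vision.spot_in(camera, thing): "bbox" ([left, top, right, bottom] in pixels, round what is visible of it).
The state is a dict: "time": time; "joint_positions": joint angles; "qd": joint speeds; "joint_torque": joint torques, N m; "position": TCP position; "tool_rot": TCP orientation; "ft_force": force on the tool from outside, world axes, zero at the start; "torque": the same for the moment, N m; "grip_width": opening from 0.0 (shut) to 1.0 (fully open); "grip_force": force on a finger pad.
Only numpy, scipy, OpenCV 4.12 (cv2) and the standard library are available. Lean on these libraries where they do the work, as an engineer would, in place of code of your own. Each camera call takes 0.05 s, during which the arm holds its last target. There are 200 camera calls.

TASK

Put the stray terminal block that lies on the bench into the small grey parts tote with the other two. Then take the tote by the upright metal tab on its corner and lift that corner, so that the tote tips down onto the corner opposite and all three blocks slide together into that opposite corner. Finish while holding the tab, with the tote still clearly tilted, resting against nothing but the bench, and the blocks at rest in the corner; leave the cutters, tape roll and marker where they lie.

Things in the scene. Friction and masses are not known exactly. Their poses are not given: they have to be found in the camera images.
- tote: open grey parts tote, 140 mm square, loose, 0.3-0.65 kg. Origin under its centre on the bench, z up. Rim 42 mm above the bench, walls 4 mm, inner floor 132 mm square at z = 12 mm. Tab on its +x -y corner, which points away from the robot; a rubber skid under the opposite (-x +y) corner, on which it tips. Blocks start to slide at 10-16 degrees of tilt and run into the corner at 30-35 degrees
- tab_grip (a point): centre of the grip of the lifting tab: upright aluminium plate 10 mm thick (local x, along the tote's diagonal, outward), 40 mm wide (local y), reaching 19 mm above and 31 mm below this point, which is 80 mm above the bench, 38 mm above the rim, and level 102 mm from the tote's centre axis; the skid is 81 mm from it on the other side, so 183 mm from tab to skid
- tab (a joint): swivel of the tab, a hinge along its local y, 32 mm below tab_grip: 0 upright on the level tote, positive leaning outward, -0.6 to 1.3 rad; turns easily, so the tab stays upright in the fingers while the tote tilts; a faint spring stands it up when free
- tote_corner (a point): inner floor corner of the tote opposite the tab, where floor and two walls meet: the corner where the blocks are to gather; axes of the tote
- tote_floor (a point): middle of the tote's inner floor, 12 mm above the tote's origin; axes of the tote
- block_stray_center (a point): centre of the stray green stepped terminal block, 21 x 45 x 20 mm (local x, y, z), lying on the bench to the right of the tote, 0.03 kg, centre 10 mm up; grasp across its 21 mm; the step is 12 mm high on its -x half
- block_a_center (a point): centre of one of the two like but shorter terminal blocks, 21 x 30 x 20 mm, 0.03 kg, loose in the tote
- block_b_center (a point): centre of one of the two like but shorter terminal blocks, 21 x 30 x 20 mm, 0.03 kg, loose in the tote
- cutters: flush cutters, 50 x 128 x 14 mm, a bystander lying on the bench, right of the stray block
- tape_roll: roll of tape lying flat, 60 mm across, 18 mm high, a bystander behind the tote
- marker: marker pen, 136 mm long, 18 mm thick, a bystander lying behind the tote
- test_jig: fixed test fixture about 180 x 220 mm to the right of and behind the tote, up to 72 mm high on its left half, a lever 196 mm high on its right; an obstacle
- solder_station_a: fixed soldering station about 170 x 120 mm, 105 mm high, to the left of and behind the tote; an obstacle

How it is judged:
By the outcome, as a careful person would: the job done as asked, in the order asked, and still so for the second after the job is handed in, while the arm keeps its last pose, push and grip.
It also fails if it takes over 58 s, if anything falls off the work surface, if the arm or the gripper's body presses on something with over 40 N, if the wrist force passes 120 N, or if a joint passes its speed limit or range.

## Working session

There is one attempt and no reset: what is moved stays moved. The work goes in short steps, Python scripts to look and compute and a tool call to move; the robot and the scene stay as the last step left them, time stands still between calls to the robot, and variables do not carry over. Pictures are saved under pics/ and viewed, at most 13 in all, crops included, and the job is handed in when it is done.

Besides the shell and the picture viewer there is one more tool, called after "Call:" by a JSON object that holds its "fn" and its "kwargs". jog_arm: Moves the arm, as the interface text tells. Its arguments: {"type":"object","properties":{"increments":{"type":"array"},"grip_force":{"type":"number"}},"required":["increments"]}

```bash
mkdir -p pics; cat > h.py <<'E'
import numpy as np, cv2
from scipy.spatial.transform import Rotation as R
from bench import ctrl, vision
def cam(n):
    d=vision.get_image(n); return d
def px2w(d,u,v,z):
    x=(u-d['cx'])/d['fx']; y=(v-d['cy'])/d['fy']; a,b=x,y
    for _ in range(20):
        s=1+d['k1']*(a*a+b*b); a,b=x/s,y/s
    E=np.array(d['extrinsics']); r=E[:3,:3].T@np.array([a,b,1]); c=-E[:3,:3].T@E[:3,3]
    return c+r*(z-c[2])/r[2]
def w2px(d,p):
    E=np.array(d['extrinsics']); q=E[:3,:3]@np.array(p)+E[:3,3]; a,b=q[:2]/q[2]; s=1+d['k1']*(a*a+b*b)
    return np.array([d['fx']*a*s+d['cx'],d['fy']*b*s+d['cy']])
E
python3 - <<'E'
from h import *
for n in ['top','scene']:
    d=cam(n); cv2.imwrite(f'pics/{n}0.png',d['color'])
    E=np.array(d['extrinsics']);print(n,(-E[:3,:3].T@E[:3,3]).round(3))
    for t in ['tote','tab','block_stray_center','block_a_center','cutters','tape_roll','marker']:
        for r in vision.spot_in(n,t)[:3]:
            b=r['bbox'];print(t,round(r['conf'],2),np.round(b), px2w(d,(b[0]+b[2])/2,(b[1]+b[3])/2,0.02).round(3))
s=ctrl.get_state();print(s)
E
```

```text
top [0.454 0.105 1.235]
tote 0.94 [179. 196. 252. 273.] [0.483 0.288 0.02 ]
tab 0.65 [177. 198. 248. 274.] [0.479 0.296 0.02 ]
block_a_center 0.49 [213. 219. 225. 231.] [0.51  0.278 0.02 ]
block_a_center 0.49 [306. 241. 318. 262.] [0.441 0.009 0.02 ]
cutters 0.49 [388. 231. 407. 276.] [ 0.442 -0.238  0.02 ]
tape_roll 0.74 [182. 167. 205. 183.] [0.654 0.359 0.02 ]
marker 0.71 [190. 155. 235. 164.] [0.7   0.306 0.02 ]
scene [-0.103 -0.461  0.818]
tote 0.63 [180. 176. 243. 238.] [0.508 0.314 0.02 ]
tab 0.62 [228. 174. 241. 195.] [0.625 0.339 0.02 ]
tab 0.52 [340. 316. 390. 357.] [ 0.421 -0.25   0.02 ]
block_stray_center 0.49 [271. 264. 286. 286.] [0.436 0.004 0.02 ]
block_stray_center 0.22 [180. 173. 243. 240.] [0.509 0.317 0.02 ]
block_a_center 0.4 [246. 169. 283. 187.] [0.708 0.291 0.02 ]
tape_roll 0.57 [233. 174. 248. 190.] [0.646 0.335 0.02 ]
marker 0.77 [244. 169. 283. 189.] [0.703 0.292 0.02 ]
{'time': 0.8, 'joint_positions': array([-1.28390497,  0.32097192, -0.07010438,  1.45045209,  0.02260511,
        1.37079453, -0.05691234]), 'qd': array([-9.64933033e-05,  3.86496676e-06,  1.26618567e-03,  1.61441489e-03,
       -4.35879978e-04, -2.05360721e-06,  1.58839341e-03]), 'joint_torque': array([ 3.41665309e-04, -4.91031075e+01, -4.02666712e-01, -3.12760627e+01,
       -6.36466267e-02,  3.31900001e-02,  2.49330634e-05]), 'position': array([0.17515808, 0.62600181, 0.22262891]), 'tool_rot': array([4.27146419e-01, 3.11235133e+00, 2.42407068e-04]), 'ft_force': array([ 0.0388974 , -0.05182736,  0.49654272]), 'torque': array([0.00858785, 0.00196761, 0.04801485]), 'grip_force': 0.0, 'grip_width': 0.9989129238556712}
```

```bash
python3 - <<'E'
import cv2,numpy as np
a=cv2.imread('pics/top0.png');b=cv2.imread('pics/scene0.png')
A=cv2.resize(a[140:290,165:425],(780,450),interpolation=cv2.INTER_CUBIC)
cv2.imwrite('pics/c1.png',A)
T=cv2.resize(a[185:280,170:260],(540,570),interpolation=cv2.INTER_CUBIC)
S=cv2.resize(a[231:271,290:330],(240,240),interpolation=cv2.INTER_CUBIC)
S2=cv2.resize(b[150:250,170:250],(240,300),interpolation=cv2.INTER_CUBIC)
C=np.zeros((570,790,3),np.uint8);C[:, :540]=T;C[:240,545:785]=S;C[250:550,545:785]=S2
cv2.imwrite('pics/c2.png',C)
E
```

```text
(no output)
```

View pics/c1.png

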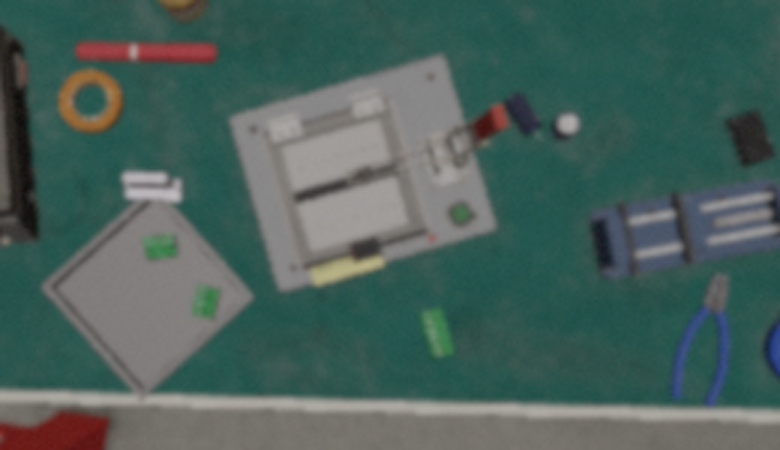

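View pics/c2.png

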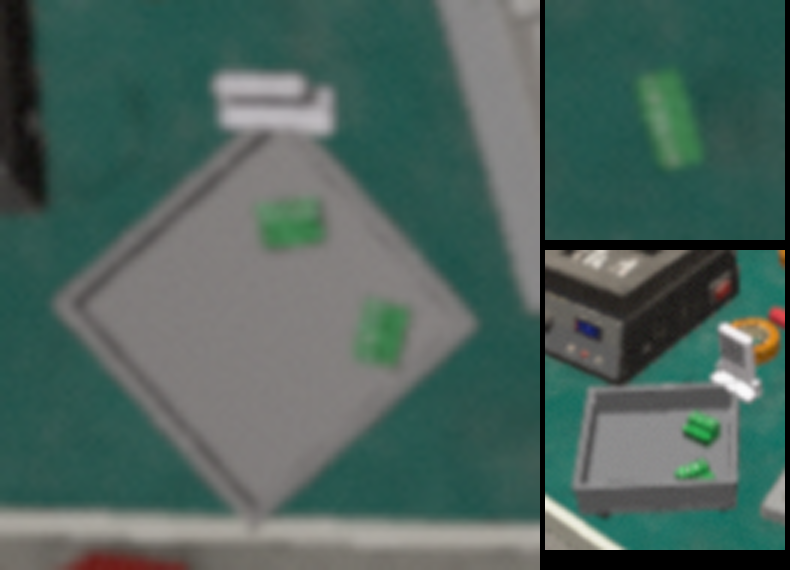

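```bash
cat >> h.py <<'E'
def green(d,z):
    hsv=cv2.cvtColor(cv2.resize(d['color'],None,fx=4,fy=4,interpolation=cv2.INTER_CUBIC),cv2.COLOR_BGR2HSV)
    m=cv2.inRange(hsv,(45,110,70),(72,255,255)); m=cv2.morphologyEx(m,cv2.MORPH_OPEN,np.ones((5,5)))
    out=[]
    for c in cv2.findContours(m,cv2.RETR_EXTERNAL,cv2.CHAIN_APPROX_NONE)[0]:
        if cv2.contourArea(c)<600: continue
        P=np.array([px2w(d,(p[0][0]+.5)/4-.5,(p[0][1]+.5)/4-.5,z)[:2] for p in c],np.float32)*1000
        (cx,cy),(w,h),a=cv2.minAreaRect(P); a=a if w>h else a+90
        out.append((cx,cy,max(w,h),min(w,h),(a+90)%180-90))
    return np.round(out,1)
def tool():
    s=ctrl.get_state(); return s, np.array(s['position'])*1000, R.from_rotvec(s['tool_rot']).as_matrix()
def goto(p,yaw):
    "tool-frame shift mm and turn to reach world p (mm), pointing down, tool y at world yaw (deg, mod 180)"
    s,q,M=tool(); print('t',round(s['time'],2),'pos',q.round(1),'F',s['ft_force'].round(1),'w',round(s['grip_width']*87,1),'g',round(s['grip_force'],1),'yawy',np.degrees(np.arctan2(M[1,1],M[0,1])).round(1))
    best=None
    for k in (0,180):
        y=np.radians(yaw+k); Y=np.array([np.cos(y),np.sin(y),0]); Z=np.array([0,0,-1.]); T=np.c_[np.cross(Y,Z),Y,Z]
        w=R.from_matrix(M.T@T).as_rotvec()
        print('  shift',(M.T@(np.array(p)-q)).round(1),'turn',w.round(3))
E
python3 - <<'E'
from h import *
d=cam('top')
f=lambda x,y:px2w(d,170+x/6-.42,185+y/6-.42,.042)*1000
C=[f(285,140),f(478,322),f(258,522),f(60,305)]
for c in C: print(c.round(1))
print('centre',np.mean(C,0), 'diag', np.degrees(np.arctan2(*(C[0]-C[2])[[1,0]])),np.degrees(np.arctan2(*(C[3]-C[1])[[1,0]])), np.linalg.norm(C[0]-C[2]),np.linalg.norm(C[3]-C[1]))
print('green',green(d,.015)); print('intote',green(d,.025))
goto([440,8,150],104)
E
```

```text
[556.9 283.3  42. ]
[473.3 189.1  42. ]
[377.2 289.1  42. ]
[476.  386.6  42. ]
centre [470.82410857 287.0340545   42.        ] diag -1.8329187759597816 89.2186286292344 179.79034192076705 197.5764622836946
green [[444.9   9.1  44.1  10.5  17.2]]
intote [[445.    9.9  43.7  10.4  17.2]]
t 0.85 pos [175.2 626.  222.6] F [ 0.4 -0.9  0.3] w 86.6 g 0.0 yawy 74.4
  shift [-421.5 -523.8   72.6] turn [ 0.     0.    -0.517]
  shift [-421.5 -523.8   72.6] turn [ 0.    -0.     2.624]
```

Call:
{"fn": "jog_arm", "kwargs": {"increments": [{"tx": -30.7, "ty": -26.3, "gripper": 1}, {"tx": -61.4, "ty": -52.6, "gripper": 1}, {"tx": -92, "ty": -79, "gripper": 1}, {"tx": -122.8, "ty": -105.2, "gripper": 1}, {"tx": -153.5, "ty": -131.5, "gripper": 1}]}}

```text
validation failed for argument at $.in...
```

Call:
{"fn": "jog_arm", "kwargs": {"increments": [{"tx": -30.7, "ty": -26.3, "gripper": 1}, {"tx": -61.4, "ty": -52.6, "gripper": 1}, {"tx": -92, "ty": -79, "gripper": 1}, {"tx": -122.8, "ty": -105.2, "gripper": 1}, {"tx": -153.5, "ty": -131.5, "gripper": 1}]}}

```text
validation failed for argument at $.in...
```

Call:
{"fn": "jog_arm", "kwargs": {"increments": [{"tx": -17, "ty": -36.9, "gripper": 1}, {"tx": -34, "ty": -73.8, "gripper": 1}, {"tx": -51, "ty": -110.7, "gripper": 1}, {"tx": -68, "ty": -147.6, "gripper": 1}, {"tx": -85, "ty": -184.5, "gripper": 1}]}}

```text
validation failed for argument at $.in...
```

```bash
python3 -c "
from h import *
goto([445,9,130],106)"
```

```text
t 0.85 pos [175.2 626.  222.6] F [ 0.4 -0.9  0.3] w 86.6 g 0.0 yawy 74.4
  shift [-426.1 -521.5   92.6] turn [ 0.     0.    -0.552]
  shift [-426.1 -521.5   92.6] turn [ 0.   -0.    2.59]
```

Call:
{"fn": "jog_arm", "kwargs": {"increments": [{"tx": -30.7, "ty": -26.3, "tz": 0, "wx": 0, "wy": 0, "wz": 0, "gripper": 1}, {"tx": -61.4, "ty": -52.6, "tz": 0, "wx": 0, "wy": 0, "wz": 0, "gripper": 1}, {"tx": -92, "ty": -79, "tz": 0, "wx": 0, "wy": 0, "wz": 0, "gripper": 1}, {"tx": -122.8, "ty": -105.2, "tz": 0, "wx": 0, "wy": 0, "wz": 0, "gripper": 1}, {"tx": -153.5, "ty": -131.5, "tz": 0, "wx": 0, "wy": 0, "wz": 0, "gripper": 1}]}}

```text
time: 1.27
position: [0.2884, 0.4563, 0.2227]
tool_rot: [0.427, 3.112, 0.001]
ft_force: [1.1, 0.5, -0.3]
grip_width: 1.001
grip_force: 0.0
```

Call:
{"fn": "jog_arm", "kwargs": {"increments": [{"tx": -30.7, "ty": -26.3, "tz": 0, "wx": 0, "wy": 0, "wz": 0, "gripper": 1}, {"tx": -61.4, "ty": -52.6, "tz": 0, "wx": 0, "wy": 0, "wz": 0, "gripper": 1}, {"tx": -92, "ty": -79, "tz": 0, "wx": 0, "wy": 0, "wz": 0, "gripper": 1}, {"tx": -122.8, "ty": -105.2, "tz": 0, "wx": 0, "wy": 0, "wz": 0, "gripper": 1}, {"tx": -153.5, "ty": -131.5, "tz": 0, "wx": 0, "wy": 0, "wz": 0, "gripper": 1}]}}

```text
time: 1.68
position: [0.4008, 0.2882, 0.223]
tool_rot: [0.427, 3.112, 0.002]
ft_force: [1.4, 0.6, 0.1]
grip_width: 1.0
grip_force: 0.0
```

Call:
{"fn": "jog_arm", "kwargs": {"increments": [{"tx": -17, "ty": -36.9, "tz": 0, "wx": 0, "wy": 0, "wz": -0.1, "gripper": 1}, {"tx": -34, "ty": -73.8, "tz": 0, "wx": 0, "wy": 0, "wz": -0.2, "gripper": 1}, {"tx": -51, "ty": -110.7, "tz": 0, "wx": 0, "wy": 0, "wz": -0.3, "gripper": 1}, {"tx": -68, "ty": -147.6, "tz": 0, "wx": 0, "wy": 0, "wz": -0.4, "gripper": 1}, {"tx": -85, "ty": -184.5, "tz": 0, "wx": 0, "wy": 0, "wz": -0.5, "gripper": 1}]}}

```text
time: 2.1
position: [0.4321, 0.0874, 0.2229]
tool_rot: [-0.364, 3.12, 0.001]
ft_force: [0.3, 0.3, -0.4]
grip_width: 0.997
grip_force: 0.0
```

```bash
python3 -c "
from h import *
goto([445,9,130],106)
d=cam('wrist'); print(green(d,.015)); cv2.imwrite('pics/w1.png',d['color'])"
```

```text
t 2.1 pos [432.1  87.4 222.9] F [ 0.3  0.3 -0.4] w 86.8 g 0.0 yawy 103.3
  shift [  5.6 -79.3  92.8] turn [ 0.001  0.001 -0.047]
  shift [  5.6 -79.3  92.8] turn [ 2.000e-03 -1.000e-03  3.095e+00]
[[466.2 238.8  29.4  26.7 -11. ]
 [441.9  13.2  45.1  20.1  19.3]]
```

Call:
{"fn": "jog_arm", "kwargs": {"increments": [{"tx": 3, "ty": -25, "tz": 31, "wx": 0, "wy": 0, "wz": -0.05, "gripper": 1}, {"tx": 5, "ty": -50, "tz": 62, "wx": 0, "wy": 0, "wz": -0.1, "gripper": 1}, {"tx": 8, "ty": -76, "tz": 93, "wx": 0, "wy": 0, "wz": -0.1, "gripper": 1}, {"tx": 8, "ty": -76, "tz": 93, "wx": 0, "wy": 0, "wz": -0.1, "gripper": 0.7}, {"tx": 8, "ty": -76, "tz": 93, "wx": 0, "wy": 0, "wz": -0.1, "gripper": 0.7}]}}

```text
time: 2.57
position: [0.4401, 0.0123, 0.1282]
tool_rot: [0.505, -3.097, 0.0]
ft_force: [-0.4, 1.1, 0.2]
grip_width: 0.921
grip_force: 0.0
```

```bash
python3 -c "
from h import *
d=cam('wrist'); g=green(d,.015);print(g); cv2.imwrite('pics/w2.png',d['color'])
goto([g[0][0],g[0][1],3],g[0][4]+90)"
```

```text
[[567.5  -4.   18.6  16.9  -2.2]
 [442.   14.8  47.7  20.4  18.5]]
t 2.62 pos [441.3  13.7 129.6] F [ 1.5 -0.2  0. ] w 76.8 g 0.0 yawy 108.7
  shift [-113.9  -57.2  126.5] turn [ 0.    -0.     0.364]
  shift [-113.9  -57.2  126.5] turn [ 1.000e-03  0.000e+00 -2.778e+00]
```

View pics/w2.png

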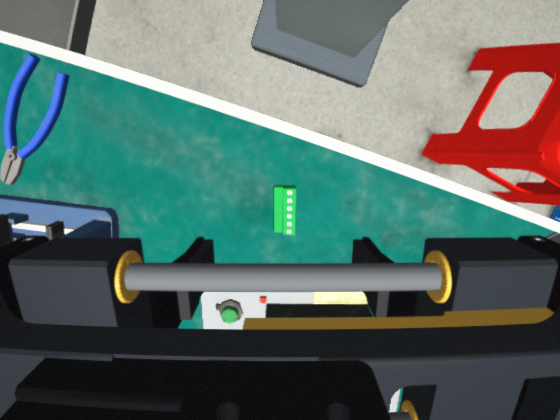

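Call:
{"fn": "jog_arm", "kwargs": {"increments": [{"tx": 0, "ty": 1, "tz": 40, "wx": 0, "wy": 0, "wz": 0, "gripper": 0.7}, {"tx": 0, "ty": 1, "tz": 75, "wx": 0, "wy": 0, "wz": 0, "gripper": 0.7}, {"tx": 0, "ty": 1, "tz": 105, "wx": 0, "wy": 0, "wz": 0, "gripper": 0.7}, {"tx": 0, "ty": 1, "tz": 120, "wx": 0, "wy": 0, "wz": 0, "gripper": 0.7}, {"tx": 0, "ty": 1, "tz": 126, "wx": 0, "wy": 0, "wz": 0, "gripper": 0.7}]}}

```text
time: 3.03
position: [0.4404, 0.016, 0.0023]
tool_rot: [0.515, -3.097, 0.0]
ft_force: [-0.4, -0.2, -0.3]
grip_width: 0.703
grip_force: 0.0
```

Call:
{"fn": "jog_arm", "kwargs": {"increments": [{"tx": 0, "ty": 0, "tz": 0, "wx": 0, "wy": 0, "wz": 0, "gripper": 0.7}, {"tx": 0, "ty": 0, "tz": 0, "wx": 0, "wy": 0, "wz": 0, "gripper": 0.1}, {"tx": 0, "ty": 0, "tz": 0, "wx": 0, "wy": 0, "wz": 0, "gripper": 0.1}, {"tx": 0, "ty": 0, "tz": 0, "wx": 0, "wy": 0, "wz": 0, "gripper": 0.1}, {"tx": 0, "ty": 0, "tz": 0, "wx": 0, "wy": 0, "wz": 0, "gripper": 0.1}], "grip_force": 20}}

```text
time: 3.45
position: [0.4422, 0.0149, 0.0047]
tool_rot: [-0.511, 3.097, 0.001]
ft_force: [-0.2, 0.5, -0.4]
grip_width: 0.483
grip_force: 0.0
```

Call:
{"fn": "jog_arm", "kwargs": {"increments": [{"tx": 0, "ty": 0, "tz": 0, "wx": 0, "wy": 0, "wz": 0, "gripper": 0.1}, {"tx": 0, "ty": 0, "tz": 0, "wx": 0, "wy": 0, "wz": 0, "gripper": 0.1}, {"tx": 0, "ty": 0, "tz": 0, "wx": 0, "wy": 0, "wz": 0, "gripper": 0.1}, {"tx": 0, "ty": 0, "tz": 0, "wx": 0, "wy": 0, "wz": 0, "gripper": 0.1}, {"tx": 0, "ty": 0, "tz": 0, "wx": 0, "wy": 0, "wz": 0, "gripper": 0.1}]}}

```text
time: 3.87
position: [0.4412, 0.0146, 0.0037]
tool_rot: [-0.512, 3.099, 0.0]
ft_force: [-1.3, 0.8, 2.7]
grip_width: 0.236
grip_force: 20.0
```

Call:
{"fn": "jog_arm", "kwargs": {"increments": [{"tx": 0, "ty": 0, "tz": -20, "wx": 0, "wy": 0, "wz": 0, "gripper": 0.1}, {"tx": 0, "ty": 0, "tz": -60, "wx": 0, "wy": 0, "wz": 0, "gripper": 0.1}, {"tx": 0, "ty": 0, "tz": -100, "wx": 0, "wy": 0, "wz": 0, "gripper": 0.1}, {"tx": -12.4, "ty": 37, "tz": -110, "wx": 0, "wy": 0, "wz": 0, "gripper": 0.1}, {"tx": -24.8, "ty": 74, "tz": -110, "wx": 0, "wy": 0, "wz": 0, "gripper": 0.1}]}}

```text
time: 4.28
position: [0.4441, 0.0927, 0.1178]
tool_rot: [-0.501, 3.093, 0.005]
ft_force: [0.9, 1.3, -0.1]
grip_width: 0.235
grip_force: 20.0
```

Call:
{"fn": "jog_arm", "kwargs": {"increments": [{"tx": -12.4, "ty": 37, "tz": 0, "wx": 0, "wy": 0, "wz": -0.09, "gripper": 0.1}, {"tx": -24.8, "ty": 74, "tz": 0, "wx": 0, "wy": 0, "wz": -0.18, "gripper": 0.1}, {"tx": -37.2, "ty": 111, "tz": 0, "wx": 0, "wy": 0, "wz": -0.27, "gripper": 0.1}, {"tx": -49.6, "ty": 148, "tz": 0, "wx": 0, "wy": 0, "wz": -0.36, "gripper": 0.1}, {"tx": -62, "ty": 185, "tz": 0, "wx": 0, "wy": 0, "wz": -0.44, "gripper": 0.1}]}}

```text
time: 4.7
position: [0.4395, 0.2895, 0.1134]
tool_rot: [1.182, -2.91, -0.0]
ft_force: [1.0, -1.1, 0.3]
grip_width: 0.238
grip_force: 20.0
```

```bash
python3 -c "
from h import *
d=cam('wrist'); print(green(d,.025)); cv2.imwrite('pics/w3.png',d['color'])
goto([440,288,18],134)"
```

```text
[[497.6 347.   34.   14.6 -45.9]
 [457.3 307.8  42.   35.5  44.2]
 [464.5 240.1  31.3  18.4 -10.8]]
t 4.75 pos [437.9 299.4 113.5] F [0.7 8.7 0.6] w 20.3 g 20.0 yawy 135.0
  shift [ 7.  -9.9 95.4] turn [0.004 0.005 0.017]
  shift [ 7.  -9.9 95.4] turn [-0.007  0.006 -3.125]
```

View pics/w3.png

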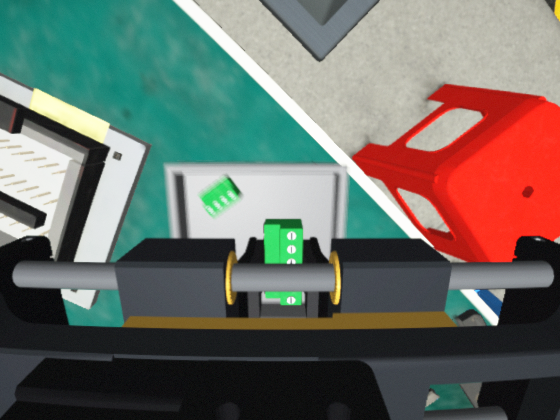

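```bash
python3 -c "
from h import *
d=cam('wrist')
a=px2w(d,350,163,.042)*1000;b=px2w(d,166,163,.042)*1000
print(a.round(1),b.round(1),np.linalg.norm(a-b),np.degrees(np.arctan2(*(a-b)[[1,0]])))
goto([440,288,18],134)"
```

```text
[368.5 304.7  42. ] [469.1 203.3  42. ] 142.86263642543608 134.7896319097156
t 4.8 pos [438.1 295.3 113.2] F [-1.5 -0.5  0.1] w 20.3 g 20.0 yawy 134.6
  shift [ 3.9 -6.8 95.2] turn [0.002 0.002 0.011]
  shift [ 3.9 -6.8 95.2] turn [-3.000e-03  3.000e-03 -3.131e+00]
```

Call:
{"fn": "jog_arm", "kwargs": {"increments": [{"tx": 0, "ty": 0, "tz": 20, "wx": 0, "wy": 0, "wz": 0, "gripper": 0.1}, {"tx": 0, "ty": 0, "tz": 30, "wx": 0, "wy": 0, "wz": 0, "gripper": 0.1}, {"tx": 0, "ty": 0, "tz": 30, "wx": 0, "wy": 0, "wz": 0, "gripper": 0.1}, {"tx": 0, "ty": 0, "tz": 30, "wx": 0, "wy": 0, "wz": 0, "gripper": 0.1}, {"tx": 0, "ty": 0, "tz": 30, "wx": 0, "wy": 0, "wz": 0, "gripper": 0.1}]}}

```text
time: 5.22
position: [0.4404, 0.2872, 0.084]
tool_rot: [-1.174, 2.914, 0.0]
ft_force: [-0.4, -0.1, -0.3]
grip_width: 0.237
grip_force: 20.0
```

```bash
python3 -c "
from h import *
d=cam('wrist'); cv2.imwrite('pics/w4.png',d['color']); print(green(d,.025))
goto([440,288,18],134)
c=cv2.cvtColor(d['color'],cv2.COLOR_BGR2GRAY)
E=np.array(d['extrinsics']);print((-E[:3,:3].T@E[:3,3]).round(4))
for p in [(377,288,42),(475,189,42),(475,387,42),(419,238,42),(427,336,42)]: print(p,w2px(d,np.array(p)/1000).round())
"
```

```text
[[486.  331.8  30.2  12.4 -46.2]
 [450.3 297.6  37.3  31.2  43.9]
 [465.4 237.3  34.6  21.2 -11.1]]
t 5.27 pos [440.6 287.4  84.3] F [-0.2  0.6 -0. ] w 20.2 g 20.0 yawy 133.9
  shift [ 0.2  0.9 66.3] turn [-0.     0.001 -0.002]
  shift [ 0.2  0.9 66.3] turn [2.00e-03 0.00e+00 3.14e+00]
[0.3898 0.2392 0.2463]
(377, 288, 42) [348. 168.]
(475, 189, 42) [145. 172.]
(475, 387, 42) [342. 342.]
(419, 238, 42) [252. 162.]
(427, 336, 42) [342. 262.]
```

View pics/w4.png

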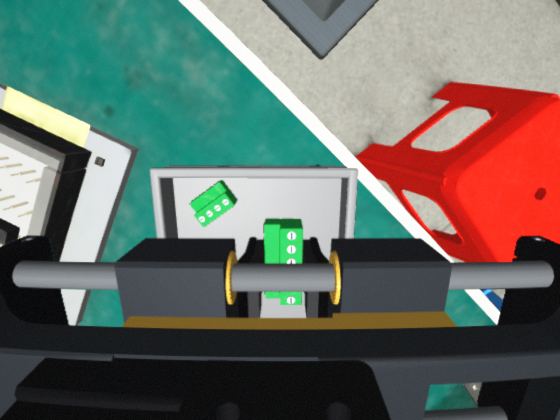

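Call:
{"fn": "jog_arm", "kwargs": {"increments": [{"tx": 0, "ty": 0, "tz": 30, "wx": 0, "wy": 0, "wz": 0, "gripper": 0.1}, {"tx": 0, "ty": 0, "tz": 50, "wx": 0, "wy": 0, "wz": 0, "gripper": 0.1}, {"tx": 0, "ty": 0, "tz": 62, "wx": 0, "wy": 0, "wz": 0, "gripper": 0.1}, {"tx": 0, "ty": 0, "tz": 66, "wx": 0, "wy": 0, "wz": 0, "gripper": 0.1}, {"tx": 0, "ty": 0, "tz": 66, "wx": 0, "wy": 0, "wz": 0, "gripper": 0.1}]}}

```text
time: 5.68
position: [0.4399, 0.2873, 0.0172]
tool_rot: [1.175, -2.913, 0.001]
ft_force: [-0.3, -0.2, -0.1]
grip_width: 0.235
grip_force: 20.0
```

Call:
{"fn": "jog_arm", "kwargs": {"increments": [{"tx": 0, "ty": 0, "tz": 1, "wx": 0, "wy": 0, "wz": 0, "gripper": 0.1}, {"tx": 0, "ty": 0, "tz": 1, "wx": 0, "wy": 0, "wz": 0, "gripper": 0.45}, {"tx": 0, "ty": 0, "tz": 1, "wx": 0, "wy": 0, "wz": 0, "gripper": 0.45}, {"tx": 0, "ty": 0, "tz": 1, "wx": 0, "wy": 0, "wz": 0, "gripper": 0.45}, {"tx": 0, "ty": 0, "tz": 1, "wx": 0, "wy": 0, "wz": 0, "gripper": 0.45}]}}

```text
time: 6.1
position: [0.4405, 0.288, 0.0172]
tool_rot: [-1.175, 2.912, 0.001]
ft_force: [-1.1, -0.1, 0.1]
grip_width: 0.418
grip_force: 0.0
```

```bash
python3 -c "
from h import *
d=cam('wrist'); cv2.imwrite('pics/w5.png',d['color'])
goto([440,288,130],134)"
```

```text
t 6.15 pos [440.3 287.9  17.1] F [ 0.7 -0.7  0.3] w 37.7 g 0.0 yawy 134.0
  shift [ 1.000e-01  3.000e-01 -1.129e+02] turn [ 0.     0.001 -0.001]
  shift [ 1.000e-01  3.000e-01 -1.129e+02] turn [ 1.000e-03 -0.000e+00  3.141e+00]
```

Call:
{"fn": "jog_arm", "kwargs": {"increments": [{"tx": 0, "ty": 0, "tz": -30, "wx": 0, "wy": 0, "wz": 0, "gripper": 0.45}, {"tx": 0, "ty": 0, "tz": -70, "wx": 0, "wy": 0, "wz": 0, "gripper": 0.45}, {"tx": 0, "ty": 0, "tz": -110, "wx": 0, "wy": 0, "wz": 0, "gripper": 0.45}, {"tx": 0, "ty": 0, "tz": -135, "wx": 0, "wy": 0, "wz": -0.1, "gripper": 0.45}, {"tx": 0, "ty": 0, "tz": -143, "wx": 0, "wy": 0, "wz": -0.2, "gripper": 0.45}]}}

```text
time: 6.57
position: [0.4425, 0.2893, 0.1651]
tool_rot: [-1.463, 2.77, 0.003]
ft_force: [-0.3, 0.1, -0.6]
grip_width: 0.448
grip_force: 0.0
```

```bash
python3 -c "
from h import *
goto([500,290,160],180)"
```

```text
t 6.57 pos [442.5 289.3 165.1] F [-0.3  0.1 -0.6] w 39.0 g 0.0 yawy 145.7
  shift [-32.9 -47.1   5.5] turn [-0.005  0.008 -0.599]
  shift [-32.9 -47.1   5.5] turn [0.01  0.006 2.543]
```

Call:
{"fn": "jog_arm", "kwargs": {"increments": [{"tx": -7, "ty": -10, "tz": 0, "wx": 0, "wy": 0, "wz": -0.12, "gripper": 0.45}, {"tx": -14, "ty": -20, "tz": 0, "wx": 0, "wy": 0, "wz": -0.24, "gripper": 0.45}, {"tx": -21, "ty": -30, "tz": 0, "wx": 0, "wy": 0, "wz": -0.36, "gripper": 0.45}, {"tx": -28, "ty": -40, "tz": 0, "wx": 0, "wy": 0, "wz": -0.48, "gripper": 0.45}, {"tx": -33, "ty": -47, "tz": 0, "wx": 0, "wy": 0, "wz": -0.6, "gripper": 0.45}]}}

```text
time: 6.98
position: [0.4985, 0.288, 0.1598]
tool_rot: [-2.223, 2.219, -0.001]
ft_force: [-0.0, 0.5, 0.5]
grip_width: 0.453
grip_force: 0.0
```

Call:
{"fn": "jog_arm", "kwargs": {"increments": [{"tx": 0, "ty": 0, "tz": 0, "wx": 0, "wy": 0, "wz": 0, "gripper": 0.45}, {"tx": 0, "ty": 0, "tz": 0, "wx": 0, "wy": 0, "wz": 0, "gripper": 0.45}, {"tx": 0, "ty": 0, "tz": 0, "wx": 0, "wy": 0, "wz": 0, "gripper": 0.45}, {"tx": 0, "ty": 0, "tz": 0, "wx": 0, "wy": 0, "wz": 0, "gripper": 0.45}, {"tx": 0, "ty": 0, "tz": 0, "wx": 0, "wy": 0, "wz": 0, "gripper": 0.45}]}}

```text
time: 7.4
position: [0.4969, 0.2884, 0.1597]
tool_rot: [-2.217, 2.226, 0.001]
ft_force: [-0.2, 0.2, -0.6]
grip_width: 0.45
grip_force: 0.0
```

```bash
python3 -c "
from h import *
d=cam('wrist'); cv2.imwrite('pics/w6.png',d['color'])
goto([576,290,160],180)
print(green(d,.025))
for z in (42,48,99):
  for c in [(575,290)]: print(z,w2px(d,np.array([*c,z])/1000).round())
print([ (r['bbox'],r['conf']) for r in vision.spot_in('wrist','tab')])
"
```

```text
t 7.45 pos [497.  288.4 159.7] F [ 0.1  0.4 -0.3] w 39.1 g 0.0 yawy 179.8
  shift [ -1.9 -79.   -0.3] turn [ 0.     0.    -0.004]
  shift [ -1.9 -79.   -0.3] turn [ 1.000e-03 -0.000e+00  3.138e+00]
[[441.8 289.3  45.4  25.   44.7]
 [517.1 282.8  32.2  21.8 -82.2]
 [465.5 237.3  31.1  21.2 -10.6]]
42 [201. 208.]
48 [200. 209.]
99 [182. 226.]
[([175.1, 184.4, 205.4, 238.2], 0.63)]
```

View pics/w6.png

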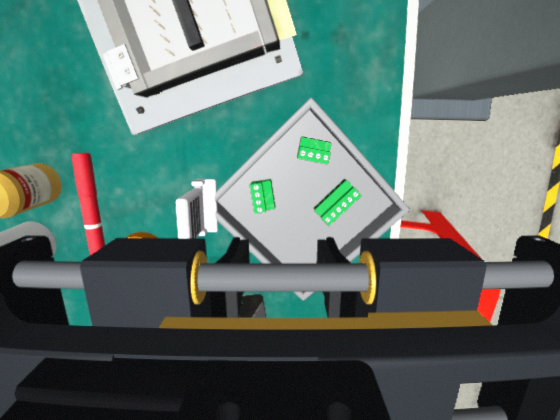

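```bash
python3 -c "
from h import *
d=cam('wrist')
C=[px2w(d,*p,.042)*1000 for p in [(216,199),(310,98),(409,209),(303,299)]]
print(np.round(C,1)); print(np.mean(C,0),np.degrees(np.arctan2(*(C[0]-C[2])[[1,0]])),np.degrees(np.arctan2(*(C[3]-C[1])[[1,0]])))
im=d['color'][165:255,160:250]; cv2.imwrite('pics/w7.png',cv2.resize(im,None,fx=6,fy=6,interpolation=cv2.INTER_CUBIC))
"
```

```text
[[560.4 281.7  42. ]
 [472.2 190.7  42. ]
 [374.  292.4  42. ]
 [475.9 389.5  42. ]]
[470.60962296 288.5508444   42.        ] -3.287325276395697 88.93175634102253
```

View pics/w7.png

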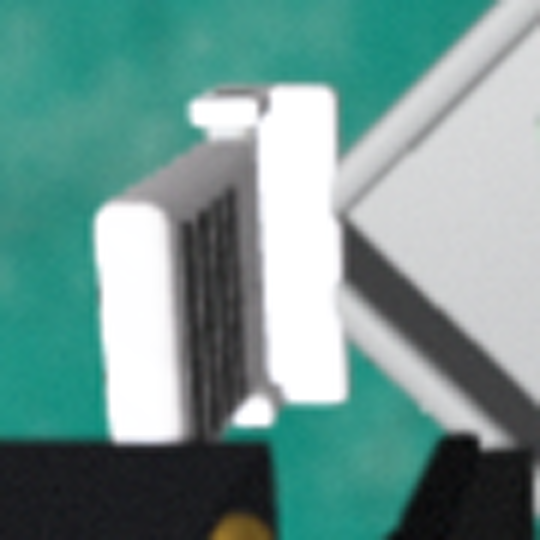

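```bash
python3 -c "
from h import *
d=cam('wrist')
f=lambda x,y,z:(px2w(d,160+x/6-.42,165+y/6-.42,z)*1000).round(1)
for p in [(97,203),(172,203),(113,438),(184,438)]: print(f(*p,.099))
print('base',f(258,90,.05),f(330,90,.05),f(275,400,.05),f(345,400,.05))
goto([576,287,160],178)
"
```

```text
[578.5 268.3  99. ]
[568.8 268.3  99. ]
[579.4 300.   99. ]
[569.9 300.   99. ]
base [569.9 261.6  50. ] [558.9 261.7  50. ] [570.8 311.4  50. ] [559.6 311.4  50. ]
t 7.6 pos [497.3 288.3 159.7] F [-0.1 -0.5 -0.4] w 39.0 g 0.0 yawy 179.8
  shift [  1.  -78.7  -0.3] turn [-0.     0.     0.031]
  shift [  1.  -78.7  -0.3] turn [-0.   -0.   -3.11]
```

Call:
{"fn": "jog_arm", "kwargs": {"increments": [{"tx": 0.5, "ty": -26, "tz": 0, "wx": 0, "wy": 0, "wz": 0.015, "gripper": 0.45}, {"tx": 1, "ty": -52, "tz": 0, "wx": 0, "wy": 0, "wz": 0.03, "gripper": 0.45}, {"tx": 1, "ty": -77, "tz": 0, "wx": 0, "wy": 0, "wz": 0.03, "gripper": 0.45}, {"tx": 1, "ty": -77, "tz": 20, "wx": 0, "wy": 0, "wz": 0.03, "gripper": 0.45}, {"tx": 1, "ty": -77, "tz": 40, "wx": 0, "wy": 0, "wz": 0.03, "gripper": 0.45}]}}

```text
time: 8.02
position: [0.5771, 0.2865, 0.1202]
tool_rot: [-2.179, 2.259, -0.002]
ft_force: [0.1, -0.6, -1.1]
grip_width: 0.448
grip_force: 0.0
```

```bash
python3 -c "
from h import *
goto([574,287.5,62],178.2)
for n in ['scene']:
  d=cam(n); cv2.imwrite('pics/s2.png',cv2.resize(d['color'][100:260,150:330],None,fx=3.5,fy=3.5,interpolation=cv2.INTER_CUBIC))
"
```

```text
t 8.02 pos [577.1 286.5 120.2] F [ 0.1 -0.6 -1.1] w 38.9 g 0.0 yawy 177.9
  shift [-0.8  3.3 58.2] turn [-0.003  0.001 -0.004]
  shift [-0.8  3.3 58.2] turn [2.000e-03 5.000e-03 3.137e+00]
```

View pics/s2.png

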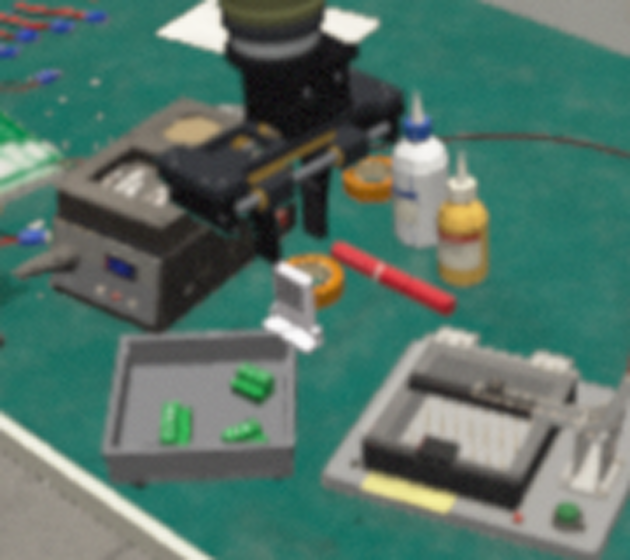

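Call:
{"fn": "jog_arm", "kwargs": {"increments": [{"tx": 0, "ty": 0, "tz": 0, "wx": 0, "wy": 0, "wz": 0, "gripper": 0.45}, {"tx": 0, "ty": 0, "tz": 20, "wx": 0, "wy": 0, "wz": 0, "gripper": 0.45}, {"tx": 0, "ty": 0, "tz": 40, "wx": 0, "wy": 0, "wz": 0, "gripper": 0.45}, {"tx": 0, "ty": 0, "tz": 54, "wx": 0, "wy": 0, "wz": 0, "gripper": 0.45}, {"tx": 0, "ty": 0, "tz": 58, "wx": 0, "wy": 0, "wz": 0, "gripper": 0.45}]}}

```text
time: 8.48
position: [0.5733, 0.2868, 0.0604]
tool_rot: [2.183, -2.256, -0.001]
ft_force: [0.2, -0.1, -1.5]
grip_width: 0.45
grip_force: 0.0
```

Call:
{"fn": "jog_arm", "kwargs": {"increments": [{"tx": 0, "ty": 0, "tz": 0, "wx": 0, "wy": 0, "wz": 0, "gripper": 0.45}, {"tx": 0, "ty": 0, "tz": 0, "wx": 0, "wy": 0, "wz": 0, "gripper": 0.3}, {"tx": 0, "ty": 0, "tz": 0, "wx": 0, "wy": 0, "wz": 0, "gripper": 0.2}, {"tx": 0, "ty": 0, "tz": 0, "wx": 0, "wy": 0, "wz": 0, "gripper": 0.15}, {"tx": 0, "ty": 0, "tz": 0, "wx": 0, "wy": 0, "wz": 0, "gripper": 0.05}], "grip_force": 35}}

```text
time: 8.9
position: [0.5751, 0.2873, 0.0628]
tool_rot: [-2.183, 2.257, -0.001]
ft_force: [0.6, 0.3, -0.6]
grip_width: 0.234
grip_force: 0.0
```

Call:
{"fn": "jog_arm", "kwargs": {"increments": [{"tx": 0, "ty": 0, "tz": 0, "wx": 0, "wy": 0, "wz": 0, "gripper": 0}, {"tx": 0, "ty": 0, "tz": 0, "wx": 0, "wy": 0, "wz": 0, "gripper": 0}, {"tx": 0, "ty": 0, "tz": 0, "wx": 0, "wy": 0, "wz": 0, "gripper": 0}, {"tx": 0, "ty": 0, "tz": 0, "wx": 0, "wy": 0, "wz": 0, "gripper": 0}, {"tx": 0, "ty": 0, "tz": 0, "wx": 0, "wy": 0, "wz": 0, "gripper": 0}]}}

```text
time: 9.32
position: [0.5751, 0.287, 0.0622]
tool_rot: [-2.183, 2.257, -0.001]
ft_force: [0.7, -0.2, 3.7]
grip_width: 0.111
grip_force: 35.0
```

```bash
python3 -c "
from h import *
goto([574,287.5,62],178.2)
for t in np.radians([3,6,9,12,15,18,20,22,24,26,28,30,31,32,33,34,35]):
  a=t+np.arctan2(48,183); r=np.hypot(48,183); print(round(np.degrees(t)),'in',(183-r*np.cos(a)).round(1),'up',(r*np.sin(a)-48).round(1))
"
```

```text
t 9.32 pos [575.1 287.   62.2] F [ 0.7 -0.2  3.7] w 9.6 g 35.0 yawy 178.1
  shift [-0.5  1.1  0.2] turn [-0.001  0.001 -0.002]
  shift [-0.5  1.1  0.2] turn [1.00e-03 2.00e-03 3.14e+00]
3 in 2.8 up 9.5
6 in 6.0 up 18.9
9 in 9.8 up 28.0
12 in 14.0 up 37.0
15 in 18.7 up 45.7
18 in 23.8 up 54.2
20 in 27.5 up 59.7
22 in 31.3 up 65.1
24 in 35.3 up 70.3
26 in 39.6 up 75.4
28 in 44.0 up 80.3
30 in 48.5 up 85.1
31 in 50.9 up 87.4
32 in 53.2 up 89.7
33 in 55.7 up 91.9
34 in 58.1 up 94.1
35 in 60.6 up 96.3
```

Call:
{"fn": "jog_arm", "kwargs": {"increments": [{"tx": 0, "ty": 0.5, "tz": -2, "wx": 0, "wy": 0, "wz": 0, "gripper": 0}, {"tx": 0, "ty": 1.5, "tz": -5, "wx": 0, "wy": 0, "wz": 0, "gripper": 0}, {"tx": 0, "ty": 2.8, "tz": -9.5, "wx": 0, "wy": 0, "wz": 0, "gripper": 0}, {"tx": 0, "ty": 4.4, "tz": -14, "wx": 0, "wy": 0, "wz": 0, "gripper": 0}, {"tx": 0, "ty": 6, "tz": -18.9, "wx": 0, "wy": 0, "wz": 0, "gripper": 0}]}}

```text
time: 9.73
position: [0.568, 0.2868, 0.0806]
tool_rot: [2.183, -2.258, -0.0]
ft_force: [1.8, 0.9, -3.4]
grip_width: 0.112
grip_force: 35.0
```

Call:
{"fn": "jog_arm", "kwargs": {"increments": [{"tx": 0, "ty": 1.9, "tz": -4.6, "wx": 0, "wy": 0, "wz": 0, "gripper": 0}, {"tx": 0, "ty": 3.8, "tz": -9.1, "wx": 0, "wy": 0, "wz": 0, "gripper": 0}, {"tx": 0, "ty": 5.9, "tz": -13.6, "wx": 0, "wy": 0, "wz": 0, "gripper": 0}, {"tx": 0, "ty": 8, "tz": -18.1, "wx": 0, "wy": 0, "wz": 0, "gripper": 0}, {"tx": 0, "ty": 8, "tz": -18.1, "wx": 0, "wy": 0, "wz": 0, "gripper": 0}]}}

```text
time: 10.15
position: [0.5599, 0.2878, 0.0996]
tool_rot: [-2.184, 2.257, 0.001]
ft_force: [1.2, -1.3, -3.2]
grip_width: 0.112
grip_force: 35.0
```

```bash
python3 -c "
from h import *
goto([560,287.5,99],178.2)
d=cam('wrist'); cv2.imwrite('pics/w8.png',d['color']); print(green(d,.03))
d=cam('top'); cv2.imwrite('pics/t8.png',d['color'])
d=cam('scene'); cv2.imwrite('pics/s8.png',d['color'])
"
```

```text
t 10.15 pos [559.9 287.8  99.6] F [ 1.2 -1.3 -3.2] w 9.7 g 35.0 yawy 178.1
  shift [ 0.3 -0.1  0.6] turn [ 0.     0.001 -0.001]
  shift [ 0.3 -0.1  0.6] turn [ 1.00e-03 -0.00e+00  3.14e+00]
[[504.4 288.6  36.8  24.8 -83. ]
 [431.9 291.2  48.3  32.1  50.2]
 [453.1 238.6  39.3  21.7 -11.4]]
```

Call:
{"fn": "jog_arm", "kwargs": {"increments": [{"tx": 0, "ty": 2.3, "tz": -4.4, "wx": 0, "wy": 0, "wz": 0, "gripper": 0}, {"tx": 0, "ty": 4.7, "tz": -8.7, "wx": 0, "wy": 0, "wz": 0, "gripper": 0}, {"tx": 0, "ty": 9.8, "tz": -17.2, "wx": 0, "wy": 0, "wz": 0, "gripper": 0}, {"tx": 0, "ty": 13.5, "tz": -22.7, "wx": 0, "wy": 0, "wz": 0, "gripper": 0}, {"tx": 0, "ty": 17.3, "tz": -28.1, "wx": 0, "wy": 0, "wz": 0, "gripper": 0}]}}

```text
time: 10.72
position: [0.5425, 0.2881, 0.1276]
tool_rot: [-2.184, 2.258, 0.0]
ft_force: [-0.2, -0.8, -3.6]
grip_width: 0.113
grip_force: 35.0
```

Call:
{"fn": "jog_arm", "kwargs": {"increments": [{"tx": 0, "ty": 4, "tz": -5.2, "wx": 0, "wy": 0, "wz": 0, "gripper": 0}, {"tx": 0, "ty": 8.3, "tz": -10.3, "wx": 0, "wy": 0, "wz": 0, "gripper": 0}, {"tx": 0, "ty": 12.7, "tz": -15.2, "wx": 0, "wy": 0, "wz": 0, "gripper": 0}, {"tx": 0, "ty": 17.2, "tz": -20, "wx": 0, "wy": 0, "wz": 0, "gripper": 0}, {"tx": 0, "ty": 17.2, "tz": -20, "wx": 0, "wy": 0, "wz": 0, "gripper": 0}]}}

```text
time: 11.13
position: [0.5253, 0.2891, 0.148]
tool_rot: [-2.184, 2.257, 0.001]
ft_force: [1.4, -0.2, -2.7]
grip_width: 0.109
grip_force: 35.0
```

Call:
{"fn": "jog_arm", "kwargs": {"increments": [{"tx": 0, "ty": 2.4, "tz": -2.3, "wx": 0, "wy": 0, "wz": 0, "gripper": 0}, {"tx": 0, "ty": 4.7, "tz": -4.6, "wx": 0, "wy": 0, "wz": 0, "gripper": 0}, {"tx": 0, "ty": 7.2, "tz": -6.8, "wx": 0, "wy": 0, "wz": 0, "gripper": 0}, {"tx": 0, "ty": 7.2, "tz": -6.8, "wx": 0, "wy": 0, "wz": 0, "gripper": 0}, {"tx": 0, "ty": 7.2, "tz": -6.8, "wx": 0, "wy": 0, "wz": 0, "gripper": 0}]}}

```text
time: 11.55
position: [0.5192, 0.2888, 0.1538]
tool_rot: [-2.183, 2.258, -0.001]
ft_force: [2.2, -0.9, -0.5]
grip_width: 0.113
grip_force: 35.0
```

```bash
python3 -c "
from h import *
goto([519,289,154],178.2)
d=cam('wrist'); w=d['color']
s=cam('scene')['color']; t=cam('top')['color']
C=np.zeros((590,800,3),np.uint8)
C[:420,:400]=cv2.resize(w[0:300,200:486],(400,420))
C[:420,400:]=cv2.resize(s[150:255,160:260],(400,420),interpolation=cv2.INTER_CUBIC)
cv2.imwrite('pics/m9.png',C[:420]); cv2.imwrite('pics/t9.png',t)
"
```

```text
t 11.55 pos [519.2 288.8 153.8] F [ 2.2 -0.9 -0.5] w 9.8 g 35.0 yawy 178.1
  shift [-0.2  0.2 -0.2] turn [-0.001  0.    -0.002]
  shift [-0.2  0.2 -0.2] turn [1.000e-03 2.000e-03 3.139e+00]
```

View pics/m9.png

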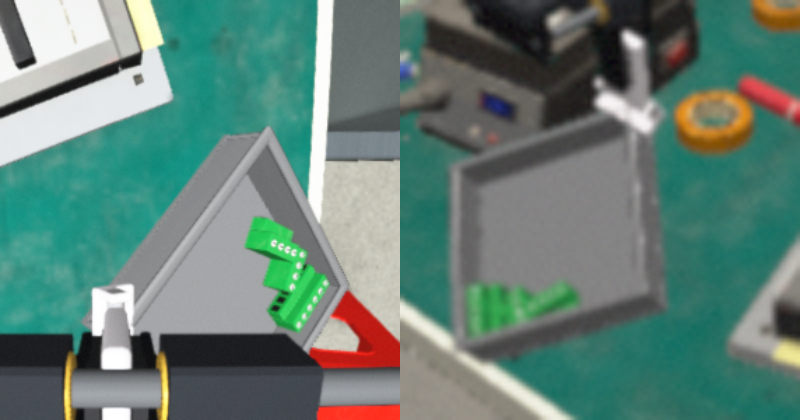

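Call:
{"fn": "jog_arm", "kwargs": {"increments": [{"tx": 0, "ty": 2.4, "tz": -2.2, "wx": 0, "wy": 0, "wz": 0, "gripper": 0}, {"tx": 0, "ty": 4.9, "tz": -4.4, "wx": 0, "wy": 0, "wz": 0, "gripper": 0}, {"tx": 0, "ty": 4.9, "tz": -4.4, "wx": 0, "wy": 0, "wz": 0, "gripper": 0}, {"tx": 0, "ty": 4.9, "tz": -4.4, "wx": 0, "wy": 0, "wz": 0, "gripper": 0}, {"tx": 0, "ty": 4.9, "tz": -4.4, "wx": 0, "wy": 0, "wz": 0, "gripper": 0}]}}

```text
time: 12.12
position: [0.5131, 0.289, 0.1574]
tool_rot: [2.183, -2.257, -0.001]
ft_force: [0.7, -0.9, -2.8]
grip_width: 0.114
grip_force: 35.0
```

```bash
python3 -c "
from h import *
goto([514,289,158],178.2)
d=cam('wrist'); w=d['color']
s=cam('scene')['color']
C=np.zeros((420,800,3),np.uint8)
C[:,:400]=cv2.resize(w[80:260,330:500],(400,420),interpolation=cv2.INTER_CUBIC)
C[:,400:]=cv2.resize(s[150:255,160:260],(400,420),interpolation=cv2.INTER_CUBIC)
cv2.imwrite('pics/m10.png',C)
"
```

```text
t 12.12 pos [513.1 289.  157.4] F [ 0.7 -0.9 -2.8] w 10.0 g 35.0 yawy 178.1
  shift [-0.1 -0.9 -0.6] turn [ 0.001 -0.    -0.002]
  shift [-0.1 -0.9 -0.6] turn [-1.00e-03 -2.00e-03  3.14e+00]
```

View pics/m10.png

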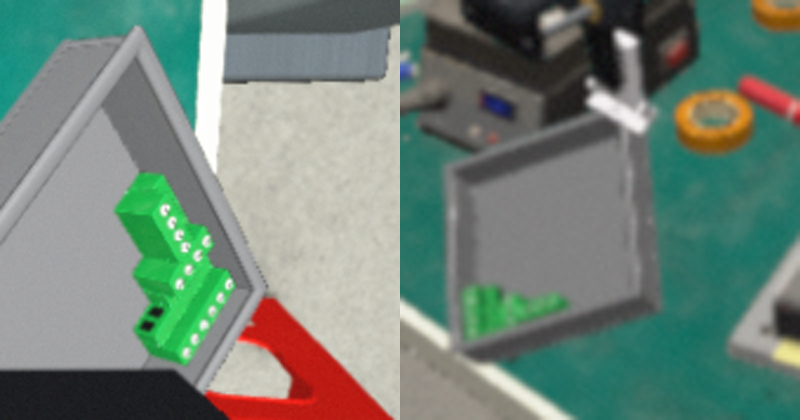

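Call:
{"fn": "jog_arm", "kwargs": {"increments": [{"tx": 0, "ty": 0, "tz": 0, "wx": 0, "wy": 0, "wz": 0, "gripper": 0}, {"tx": 0, "ty": 0, "tz": 0, "wx": 0, "wy": 0, "wz": 0, "gripper": 0}, {"tx": 0, "ty": 0, "tz": 0, "wx": 0, "wy": 0, "wz": 0, "gripper": 0}, {"tx": 0, "ty": 0, "tz": 0, "wx": 0, "wy": 0, "wz": 0, "gripper": 0}, {"tx": 0, "ty": 0, "tz": 0, "wx": 0, "wy": 0, "wz": 0, "gripper": 0}]}}

```text
time: 12.63
position: [0.5133, 0.2889, 0.1575]
tool_rot: [2.183, -2.257, -0.001]
ft_force: [-1.2, -0.2, -4.6]
grip_width: 0.113
grip_force: 35.0
```

Call:
{"fn": "jog_arm", "kwargs": {"increments": [{"tx": 0, "ty": 0, "tz": 0, "wx": 0, "wy": 0, "wz": 0, "gripper": 0}, {"tx": 0, "ty": 0, "tz": 0, "wx": 0, "wy": 0, "wz": 0, "gripper": 0}, {"tx": 0, "ty": 0, "tz": 0, "wx": 0, "wy": 0, "wz": 0, "gripper": 0}, {"tx": 0, "ty": 0, "tz": 0, "wx": 0, "wy": 0, "wz": 0, "gripper": 0}, {"tx": 0, "ty": 0, "tz": 0, "wx": 0, "wy": 0, "wz": 0, "gripper": 0}]}}

```text
time: 13.05
position: [0.5136, 0.2889, 0.1577]
tool_rot: [2.184, -2.258, -0.0]
ft_force: [-2.0, -0.7, -6.0]
grip_width: 0.11
grip_force: 35.0
```

```bash
python3 -c "
from h import *
goto([514,289,158],178.2)
a=cam('wrist')
for _ in range(5): b=cam('wrist')
m=cv2.imread('pics/m10.png')[:,:400]; f=lambda x:cv2.resize(x['color'][80:260,330:500],(400,420),interpolation=cv2.INTER_CUBIC)
print('vs earlier',cv2.absdiff(f(a),m).mean(),'now',cv2.absdiff(f(a),f(b)).mean())
print(green(a,.03),green(b,.03))
cv2.imwrite('pics/m11.png',np.hstack([m,f(b)]))
t=cam('top'); 
for n in ['cutters','tape_roll','marker']: print(n,[np.round(r['bbox']) for r in vision.spot_in('top',n)[:1]])
"
```

```text
t 13.05 pos [513.6 288.9 157.7] F [-2.  -0.7 -6. ] w 9.6 g 35.0 yawy 178.1
  shift [-0.1 -0.4 -0.3] turn [ 0.001 -0.    -0.002]
  shift [-0.1 -0.4 -0.3] turn [-0.00e+00 -1.00e-03  3.14e+00]
vs earlier 2.2358174603174605 now 1.5729722222222222
[[391.4 284.7  87.7  44.3 -78.4]] [[391.5 284.7  87.7  44.2 -78.2]]
cutters [array([388., 232., 409., 276.])]
tape_roll [array([182., 163., 207., 176.])]
marker [array([191., 155., 232., 163.])]
```

View pics/m11.png

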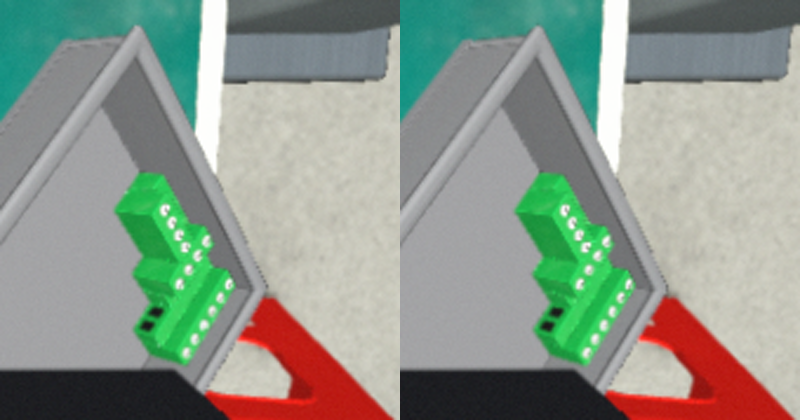

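```bash
python3 -c "
from h import *
print(ctrl.close_job())"
```

```text
the job is handed in; nothing more can be done
None
```

The job is handed in: the stray block is in the tote, and the arm is holding the tab with the tote tipped about 35° onto its opposite corner. All three blocks are at rest there, the farthest lying along the wall behind the others with its centre about 6 cm from the corner point, and the cutters, tape roll and marker have not been moved.

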